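Let out the filter drawer of the downdraught extractor

ROBOT

A 7-joint arm with a two-finger parallel gripper is mounted at the origin on a cart in front of the work surface, level with it; the furniture and walls round the work are solid. World frame = base frame: x ahead of the robot, y to its left, z up, the work surface at z = 0. Lengths are in mm, angles in rad, forces in N, time in s.
With the tool pointing down it reaches from about 400 to 850 mm from the base axis. Payload 10.4 kg.
Tool frame: the origin (TCP) lies on the centre line of the jaws, within the pads' length; the fingertips stand manip.tcp_to_tips ahead of it and the grasp point (between the pads) is the TCP (manip.tcp_to_tips is the distance from the TCP to the fingertips, in mm); y points along the fingers, z is the direction in which the jaws open and shut, and the axes are right-handed (so a half turn about y gives the same grasp; the last joint's range is limited). The gripper opens to 85 mm and grips with 20 to 120 N. Pads are 22 mm wide; open, the fingers measure 114 mm over their backs; the gripper's body (76 mm by 85 mm) begins 54 mm behind the grasp point. The pads swing forward as they close: fully open they stand 13 mm farther back than shut.
Start: joints at [-1.227, 0.332, -0.065, 1.46, 0.022, 1.35, -0.088], TCP at [224.132, 583.45, 250.338] pointing down, gripper open.
Joint ranges: [-2.6, 2.6], [-0.5, 2.12], [-1.47, 1.34], [0.16, 2.42], [-1.27, 4.41], [0.06, 2.06], [-2.6, 2.6]. Speed limits (rad/s): [2.22, 2.22, 2.79, 2.79, 3.14, 3.14, 3.14].

INTERFACE

Orientations are given as a rotation vector (axis times angle).
In Python, from rig import manip, hand, ik, status, optics, order gives the robot as it stands. Calls block until the motion is done:
- manip.move_ptp(position, orientation): joint-space move of the TCP to a pose.
- manip.move_l(position, v=150, rotation=None, threshold=None): straight line of the TCP; rotation=None keeps the orientation; v is the mean speed in mm/s. With threshold (N) it stops when the force on the tool has changed by that much, and returns True; else False.
- manip.set_joints(angles): joint-space move.
- hand.command_gripper(opening, strength=None): finger opening in mm; strength is the grip in N (None keeps the last); returns when the fingers have stopped.
- manip.sleep(seconds).
- ik(position, orientation): joint angles nearest the present ones, or None.
- status.read_state(): the state.
- optics.get_image(name): name is "scene" or "top"; returns the picture (420x560x3 uint8, red, green, blue); there is no depth.
- optics.camera_info(name): a dict with "camera_matrix" (3x3 intrinsics, pixels), "rvec" (rotation vector, rad) and "tvec" (3), from world to camera coordinates, as OpenCV has them. Camera axes: x right, y down, z forward; pixel columns grow to the right and rows downward; lengths in mm; the calibration is good to about 2 mm. A picture is of the moment at which its call begins. camera_info takes no time and is no camera call.
A pose or a line that the arm cannot do raises manip.IKError and nothing moves.
- order.hand_in(): hands the job in, once; it reports no verdict.
The state is a dict: "time_s": time; "q": joint angles; "qvel": joint speeds; "tau": joint torques, N m; "eef_pos": TCP position; "eef_rot": TCP orientation; "ft_force": force on the tool from outside, world axes, zero at the start; "torque": the same for the moment, N m; "opening": finger opening in mm.
Only numpy, scipy, OpenCV 4.12 (cv2) and the standard library are available. Lean on these libraries where they do the work, as an engineer would, in place of code of your own. Each camera call takes 0.05 s, during which the arm holds its last target. There are 200 camera calls.

TASK

The extractor's filter is due for a change. Switch the extractor off at its paddle switch and gently push the steel block along the bench, without pinching or lifting it, until it is wholly to one side of the filter drawer; then press both blue catch buttons down together with the two fingertips and keep both held down until the drawer has run out to its stop, and let go. Use touch only: pinch and lift nothing, and leave the other tools where they lie.

Things in the scene. Friction and masses are not known exactly. Their poses are not given: they have to be found in the camera images.
- extractor: slim downdraught extractor, a grey box fixed to the bench: 170 mm deep (x), 180 wide (y), deck at 62. Origin: centre of the underside, on the bench; x to its rear, y to its left seen from the front, z up; front with white filter drawer at x = -85. On deck: two blue catch buttons near the front, slotted steel grille (4 mm high) behind, black paddle switch right rear (pivot x = 30, y = -66 mm).
- catch_mid (a point): point midway between the tops of the two catch buttons, in the extractor's frame at x = -60, y = 0, z = 74 mm; does not move with the buttons. Axes as the extractor's: the buttons lie 29 mm either side of it along y.
- left_catch_top (a point): centre of the top of the left catch button (extractor's y = +29 mm): blue square cap 27x27 mm, top 74 mm above the bench (8 mm above its 4 mm high black collar), moves with the button.
- right_catch_top (a point): the same for the right catch button (extractor's y = -29 mm). The caps' centres are 58 mm apart, the gap between the caps is 31 mm.
- left_catch (a joint): how far the left catch button is pressed, m: 0 up, 0.008 at its stop, flush with about the collar. Spring: 2 N to start, 6 N at the stop. It frees its side of the drawer below about 4.5 mm; springs back up when let go.
- right_catch (a joint): the same for the right catch button. Either catch alone holds the drawer, so both must be down at once. The drawer has a second catch step 33 mm out: if a button comes up too early its pawl stops the drawer there, until both are pressed again.
- power_switch (a joint): paddle switch, rad: 0 on (front half, towards the extractor's front, stands up), 0.4 off (front half pressed down to the stop, rear half up). Stays where it is left; about 3 N on the front half moves it.
- switch_front (a point): top of the front half of the paddle switch (the half with a white dot), 14 mm in front of its pivot, about 76 mm above the bench when on and 70 mm when off; moves with it. Black paddle 44 mm long (x) and 26 mm wide (y), in a black bezel 5 mm high; red flanks.
- filter_drawer (a joint): how far the filter drawer is out, m: 0 shut and latched, 0.045 at its outer stop. Once both catches are down a damped spring (about 7 N) runs it out to the front (extractor's -x) at some 20 mm/s, about 2 s in all; it stays out.
- drawer_front (a point): middle of the drawer's white front (138 mm wide, 39 mm high, its lower edge 10 mm above the bench), 30 mm above the bench, 90 mm in front of the extractor's centre when shut; its pull lip stands 8 mm farther forward. Moves with the drawer.
- steel_block: polished steel bench block 64x64x20 mm, 0.4 to 0.8 kg, loose, lying flat on the bench 8 to 30 mm in front of the drawer's pull lip. Origin: centre of its underside; z up. Clear of the drawer when its centre is more than 101 mm to the left or right of the extractor's centre (extractor's y). The bench there is free for 150 mm to either side of the extractor's centre line.
- flat_pliers: small jewellery pliers with blue grips, 52x142x13 mm, lying flat; a bystander, loose, leave alone. Origin: centre of its underside.
- doming_block: 42 mm steel cube with round hollows; a bystander, loose, leave alone. Origin: centre of its underside.
- dapping_punch_1: light steel dapping punch, 12x68x12 mm, lying; a bystander, loose, leave alone. Origin: centre of its underside.
- dapping_punch_3: dark steel dapping punch, 13x68x13 mm, lying; a bystander, loose, leave alone. Origin: centre of its underside.
- flat_file: flat file with wooden handle, 19x230x19 mm, lying; a bystander, loose, leave alone. Origin: centre of its underside.
- tweezers: steel tweezers, 16x126x7 mm, lying; a bystander, loose, leave alone. Origin: centre of its underside.
- brass_scrap: bent scrap of brass sheet, 42x50x19 mm; a bystander, loose, leave alone. Origin: centre of its underside.
- cork_dish: small glass dish on a cork disc, 106x106x19 mm; a bystander, loose, leave alone. Origin: centre of its underside.
There are look-alikes about, which are no part of the job. What is shaped like the steel_block but orange is not meant.

How it is judged:
By the outcome, as a careful person would: the job done as asked, in the order asked, and still so for the second after the job is handed in, with the robot touching nothing.
It also fails if it takes over 56 s, if anything falls off the work surface, if the arm or the gripper's body presses on something with over 40 N, if the wrist force passes 120 N, or if a joint passes its speed limit or range.

## Working session

There is one attempt and no reset: what is moved stays moved. The work goes in short steps, each a Python script; the robot and the scene stay as the last script left them, time stands still between calls to the robot, and variables do not carry over. Pictures are saved under pics/ and viewed, about 8 in all and at most 12, crops included, and the job is handed in when it is done.

```bash
ls; mkdir -p pics; python3 - <<'E'
from rig import manip,status,optics
import cv2
for n in("scene","top"):
    im=optics.get_image(n); cv2.imwrite(f"pics/{n}0.png",im[:,:,::-1]); print(optics.camera_info(n))
s=status.read_state();print(s['time_s'],s['eef_pos'],s['eef_rot'],manip.tcp_to_tips,s['opening'])
E
```

```text
pics
{'camera_matrix': array([[450.40294674,   0.        , 277.12248758],
       [  0.        , 450.40294674, 215.20089948],
       [  0.        ,   0.        ,   1.        ]]), 'rvec': array([ 1.95183958, -0.74368881,  0.47751646]), 'tvec': array([-523.52171517,  171.91844859, 1095.4400888 ])}
{'camera_matrix': array([[443.22033885,   0.        , 279.27250193],
       [  0.        , 443.22033885, 214.8310713 ],
       [  0.        ,   0.        ,   1.        ]]), 'rvec': array([ 2.12008514, -2.10970654,  0.21036187]), 'tvec': array([-183.56237259,  555.66783106, 1427.54546212])}
0.1 [224.03770514 583.16596045 249.60126901] [-1.55278625  0.28794027 -0.28765844] 19.0 85.50664356239275
```

View pics/scene0.png

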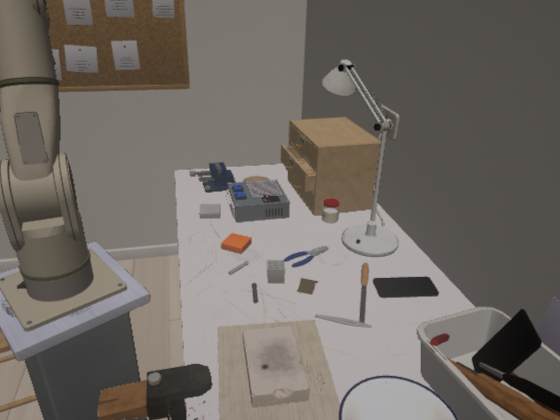

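View pics/top0.png

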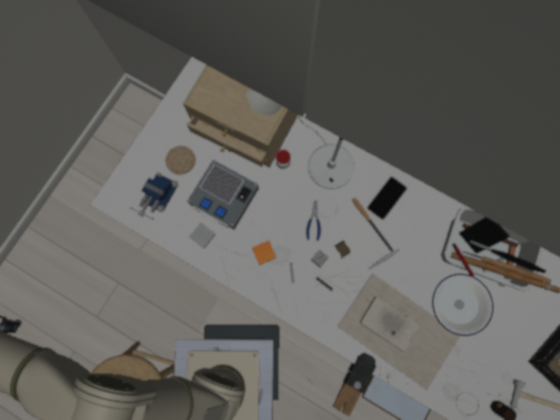

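The top view shows the extractor at about (223,193), its buttons at (206,203) and (221,212), the switch at (244,196), the steel block at (202,236) and the orange look-alike at (264,252). I'll enlarge both views.

```bash
cat > h.py <<'E'
import numpy as np,cv2
from rig import manip,hand,ik,status,optics,order
def cam(n):
    c=optics.camera_info(n); return c['camera_matrix'],cv2.Rodrigues(c['rvec'])[0],c['tvec'],c['rvec']
def px2w(n,u,v,z):
    K,R,t,_=cam(n); d=R.T@np.linalg.inv(K)@[u,v,1]; o=-R.T@t
    return o+d*(z-o[2])/d[2]
def w2px(n,P):
    K,R,t,r=cam(n); return cv2.projectPoints(np.array(P,float).reshape(-1,3),r,t,K,None)[0].reshape(-1,2)
def crop(n,u0,v0,w,h,k,f):
    im=optics.get_image(n)[v0:v0+h,u0:u0+w,::-1]
    cv2.imwrite(f,cv2.resize(im,None,fx=k,fy=k,interpolation=cv2.INTER_CUBIC))
E
python3 - <<'E'
from h import *
crop("top",180,150,100,100,6,"pics/t1.png")
crop("scene",190,165,120,70,6,"pics/s1.png")
for p in[(206,203,74),(221,212,74),(244,196,76),(202,236,20),(100,200,0)]: print(p,px2w("top",*p))
E
```

```text
(206, 203, 74) [591.82461585  62.84503166  74.        ]
(221, 212, 74) [561.5002085   12.02385362  74.        ]
(244, 196, 76) [615.86234984 -63.13687     76.        ]
(202, 236, 20) [489.20558106  81.38411979  20.        ]
(100, 200, 0) [617.91395009 447.27315382   0.        ]
```

View pics/t1.png

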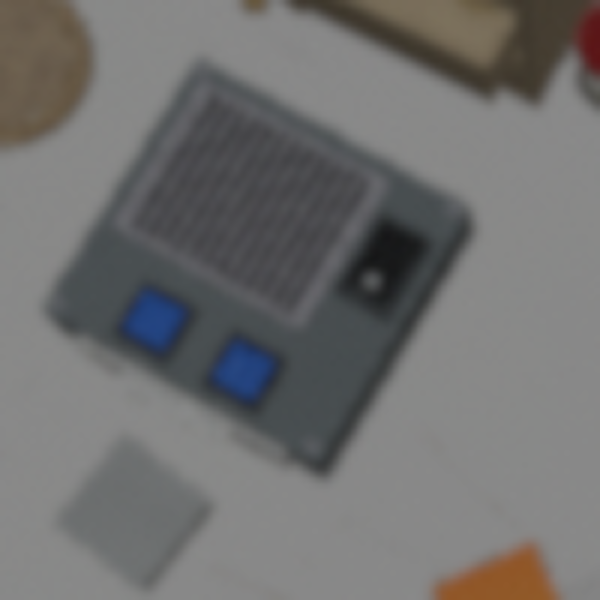

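View pics/s1.png

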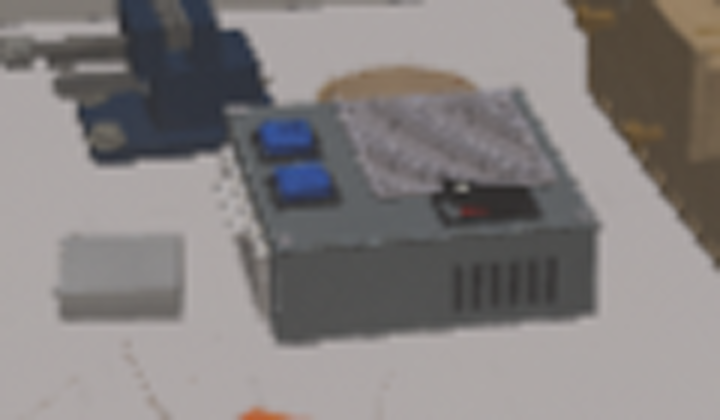

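Top crop (6x, offset 180,150): buttons (154,320) and (246,371), deck corners (203,62), (47,310), (325,470), (473,225), dot (372,280), block corners (125,437), (210,508), (150,588), (60,520). Next I'll fit the poses using both views.

```bash
cat > fit.py <<'E'
from h import *
from scipy.optimize import least_squares
f=lambda a,o:(np.array(a,float)+.5)/6-.5+o
T0=(180,150);S0=(190,165)
def fit(P,obs,x0):
    def pl(x):
        c,s=np.cos(x[2]),np.sin(x[2]); return np.c_[x[0]+c*P[:,0]-s*P[:,1],x[1]+s*P[:,0]+c*P[:,1],P[:,2]]
    def r(x): return np.concatenate([(w2px(n,pl(x)[i])-o).ravel() for n,i,o in obs])
    q=least_squares(r,x0,x_scale=[10,10,.1],loss='soft_l1'); return q.x,np.round(r(q.x),1)
P=np.array([[-60,29,74],[-60,-29,74],[85,90,62],[-85,90,62],[-85,-90,62],[85,-90,62],[16,-66,76]],float)
ot=f([(154,320),(246,371),(203,62),(47,310),(325,470),(473,225),(372,280)],T0)
os=f([(288,132),(304,178),(520,92),(232,112),(277,245),(600,228),(460,186)],S0)
B=np.array([[32,32,20],[32,-32,20],[-32,-32,20],[-32,32,20]],float)
bt=f([(125,437),(210,508),(150,588),(60,520)],T0)
bs=f([(182,235),(183,298),(62,298),(65,235)],S0)
a=np.arange(7);b=np.arange(4)
for nm,P_,o1,o2,i,x0 in[("ext",P,ot,os,a,[640,20,-.5]),("blk",B,bt,bs,b,[490,80,-.1])]:
    for o in([("top",i,o1),("scene",i,o2)],[("top",i,o1)],[("scene",i,o2)]): print(nm,*fit(P_,o,x0))
E
python3 fit.py; python3 -c "
from h import *
from scipy.spatial.transform import Rotation as R
print(R.from_rotvec(status.read_state()['eef_rot']).as_matrix().round(2))"
```

```text
ext [ 6.29369445e+02  8.75333489e+00 -5.15161159e-01] [ 0.5  0.2  0.1  0.2  0.  -0.5 -0.4  0.2 -0.8 -0.2  0.5 -2.4  0.4  1.2
 -0.1 -0.2 -0.  -0.5  0.6 -0.6 -0.8 -0.4 -0.6  1.   0.2 -0.6  0.2  0.7]
ext [ 6.29161322e+02  8.99271269e+00 -5.16268736e-01] [ 0.4  0.2  0.   0.2  0.  -0.5 -0.5  0.2 -0.9 -0.1  0.4 -2.3  0.3  1.3]
ext [ 6.29181590e+02  8.14018190e+00 -5.15407887e-01] [-0.  -0.2  0.  -0.4  0.6 -0.5 -0.7 -0.3 -0.5  1.1  0.3 -0.5  0.2  0.8]
blk [492.20485437  79.6531791   -0.63226524] [ 0.6 -0.2  1.2 -1.1 -0.5  0.7 -0.3  0.8  0.3 -0.1  0.1 -1.6 -0.5 -0.9
 -0.1  0.5]
blk [492.53691119  80.46045963  -0.63626681] [ 0.4 -0.3  1.  -1.1 -0.8  0.6 -0.5  0.7]
blk [490.1756569   76.47812653  -0.62907127] [ 0.3  0.4  0.2 -1.  -0.4 -0.4 -0.1  1. ]
[[ 0.93 -0.    0.36]
 [-0.36 -0.    0.93]
 [ 0.   -1.   -0.  ]]
```

```bash
cat >> h.py <<'E'
from scipy.spatial.transform import Rotation as Ro
E0=np.array([629.3,8.7]);YAW=-.515
ex=np.array([np.cos(YAW),np.sin(YAW),0]);ey=np.array([-np.sin(YAW),np.cos(YAW),0]);Z=np.array([0,0,1.])
def W(x,y,z): return np.r_[E0,0]+x*ex+y*ey+z*Z
RA=Ro.from_matrix(np.c_[ex,-Z,ey]).as_rotvec()      # jaws along extractor y
RB=Ro.from_matrix(np.c_[-ey,-Z,ex]).as_rotvec()     # jaws along extractor x
RC=Ro.from_matrix(np.c_[ey,-Z,-ex]).as_rotvec()
def st(m=""):
    s=status.read_state(); p=s['eef_pos']; d=p[:2]-E0
    print(m,"t%.1f"%s['time_s'],"ext",(d@ex[:2]).round(1),(d@ey[:2]).round(1),"z",p[2].round(1),"F",np.round(s['ft_force'],1),"open",round(s['opening'],1),"tips",manip.tcp_to_tips)
E
python3 - <<'E'
from h import *
hand.command_gripper(0); st("closed")
manip.move_ptp(W(9,-66,160),RA); st("above")
manip.move_l(W(9,-66,112),v=100); st("near")
r=manip.move_l(W(9,-66,85),v=15,threshold=15); st(r)
manip.move_l(W(9,-66,150),v=100)
print([None if ik(W(-150,-75,z),R) is None else ik(W(-150,-75,z),R).__repr__() for R in(RB,RC) for z in(100,28)])
manip.move_ptp(W(-150,-75,130),RC); st()
crop("top",180,150,100,100,6,"pics/t2.png")
E
```

```text
closed t1.0 ext -635.7 300.6 z 250.3 F [-0.4  0.3 -0.1] open -0.1 tips 19.0
above t3.6 ext 8.6 -64.9 z 160.0 F [0.1 0.7 0.3] open -0.0 tips 19.0
near t4.2 ext 9.2 -66.0 z 112.2 F [0.2 1.3 1.2] open 0.2 tips 19.0
True t5.6 ext 8.6 -65.8 z 89.2 F [-2.5  0.5  8.7] open 0.1 tips 19.0
['array([-1.04311101,  0.17432084,  0.98675088,  2.08782597, -0.17701234,\n        0.96435916, -0.4768028 ])', 'array([-0.94492971,  0.35405314,  0.913043  ,  2.13428125, -0.38363306,\n        0.82277329, -0.31015205])', 'array([-0.49621173,  0.1226114 ,  0.38218424,  2.06685675, -0.05564649,\n        0.96161861,  2.54182727])', 'array([-0.44856189,  0.24913264,  0.34122248,  2.11354881, -0.11571679,\n        0.79608974,  2.59061339])']
 t7.5 ext -149.6 -75.0 z 129.9 F [-0.5 -0.1 -0.3] open -0.2 tips 19.0
```

View pics/t2.png

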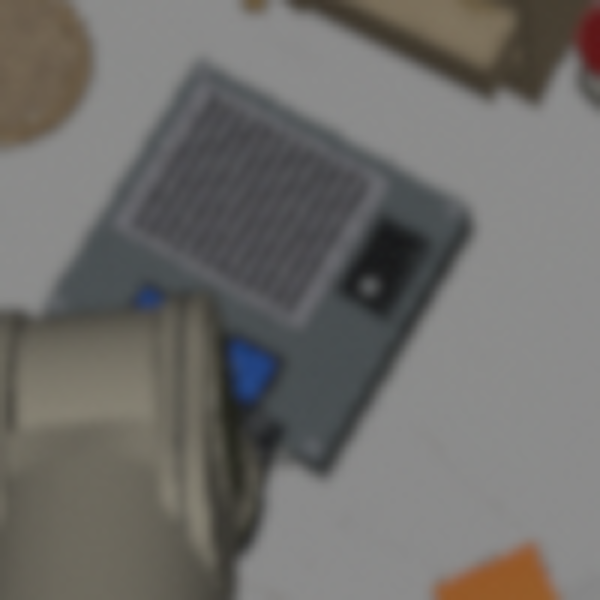

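The switch shows as pressed: contact stopped at tip z 70.2 and the dot moved about 1 px. Now I'll push the block left with two spread fingertips.

```bash
python3 - <<'E'
from h import *
X=-154
manip.move_ptp(W(X,-78,130),RB); hand.command_gripper(30); st()
print(manip.move_l(W(X,-78,26),v=80,threshold=15)); st("down")
for y in(-45,70):
    print(manip.move_l(W(X,y,26),v=45,threshold=20)); st(y)
manip.move_l(W(X,40,26),v=80); manip.move_l(W(X,40,140),v=150)
manip.move_ptp(W(-60,0,150),RA); hand.command_gripper(44); st()
crop("scene",190,150,120,90,6,"pics/s3.png")
E
```

```text
t10.6 ext -154.0 -78.0 z 130.0 F [-0.8 -0.4 -0.1] open 30.0 tips 19.0
False
down t12.0 ext -153.8 -77.8 z 26.4 F [-0.   0.2  0.2] open 29.9 tips 19.0
False
-45 t12.9 ext -154.1 -45.1 z 26.0 F [-0.7  0.   0.1] open 30.4 tips 19.0
False
70 t15.6 ext -154.0 69.9 z 26.0 F [-1.2 -3.1  1.8] open 29.9 tips 19.0
 t18.8 ext -60.1 0.2 z 150.0 F [-0.1  0.3 -0.7] open 43.9 tips 19.0
```

View pics/s3.png

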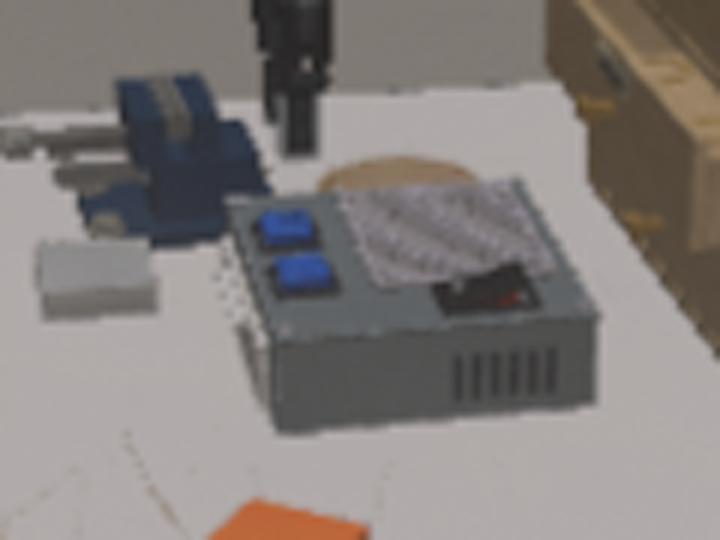

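The switch is off, with its rear half and red flank up. The block's top corners are (38,242), (148,240), (158,285) and (43,290) in the crop, so I'll compute its position.

```bash
python3 - <<'E'
from h import *
def e(n,u,v,z):
    d=px2w(n,u,v,z)[:2]-E0; return (d@ex[:2]).round(1),(d@ey[:2]).round(1)
for a,b in[(38,242),(148,240),(158,285),(43,290)]: print(e("scene",190+a/6-.4,150+b/6-.4,20))
crop("top",150,140,110,100,6,"pics/t3.png")
E
```

```text
(np.float64(-188.6), np.float64(144.3))
(np.float64(-126.3), np.float64(135.8))
(np.float64(-127.1), np.float64(74.4))
(np.float64(-190.2), np.float64(79.4))
```

View pics/t3.png

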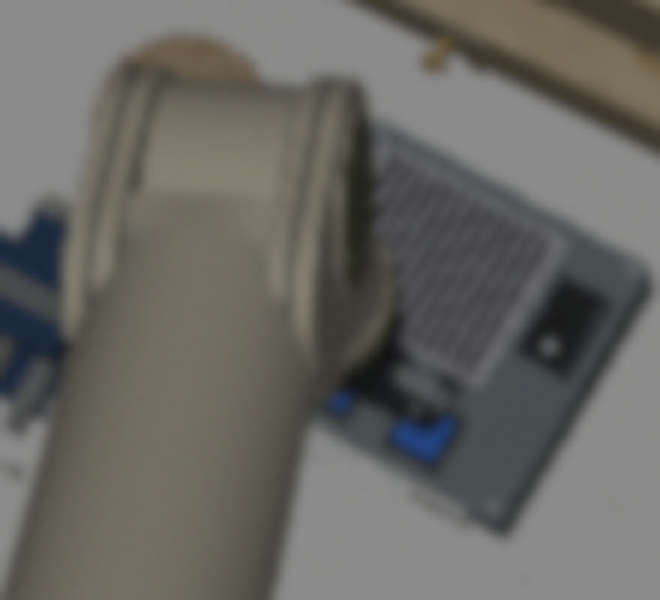

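By the scene view the block's centre is at y ≈ 109, and by the pusher's position ≈ 113. Its inner edge is at 74 or more, against the drawer's half width of 69, so it is clear. The jaws (44 mm open) are over the catches, so I'll press.

```bash
python3 - <<'E'
from h import *
manip.move_l(W(-60,0,104),v=100); st("near")
r=manip.move_l(W(-60,0,78),v=15,threshold=20); st(r)
for i in range(3): manip.sleep(1); st()
crop("scene",190,150,120,90,6,"pics/s4.png")
E
```

```text
near t19.5 ext -59.8 -0.1 z 104.2 F [ 0.7  0.3 -0.3] open 43.8 tips 19.0
True t20.8 ext -60.0 0.0 z 83.3 F [-3.4  0.5 11.1] open 44.0 tips 19.0
 t21.8 ext -60.0 0.0 z 83.3 F [-3.6  0.3 12. ] open 43.8 tips 19.0
 t22.8 ext -60.0 0.0 z 83.4 F [-4.2  0.2 10.8] open 44.1 tips 19.0
 t23.8 ext -60.0 -0.0 z 83.3 F [-2.9 -0.3 11.8] open 43.6 tips 19.0
```

View pics/s4.png

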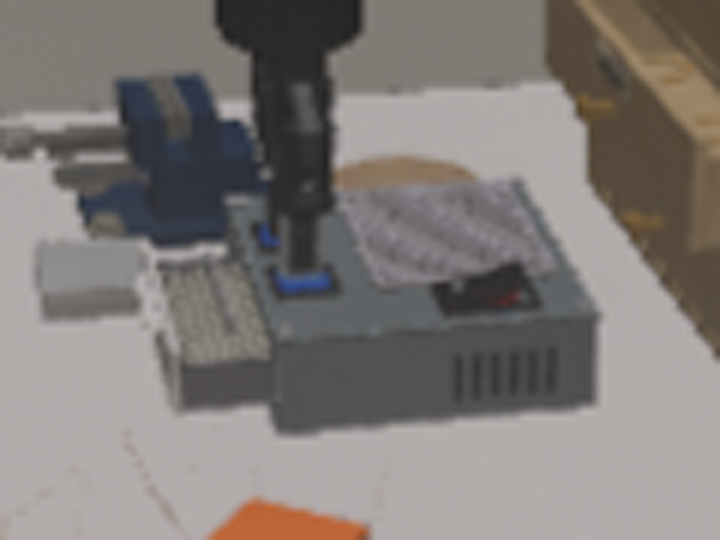

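The drawer has run out with both buttons flush. I'll hold a little longer, release, then check its extent.

```bash
python3 - <<'E'
from h import *
manip.sleep(1)
manip.move_l(W(-60,0,180),v=60); st()
manip.move_ptp(W(60,-160,300),RA); manip.sleep(.5); st()
crop("top",150,140,110,100,6,"pics/t5.png")
crop("scene",190,150,120,90,6,"pics/s5.png")
for d in(33,45):
    P=[W(-92-d,s*69,49) for s in(1,-1)]+[W(-98-d,0,30)]
    print(d,((w2px("top",P)-[150,140])*6+3).round(),((w2px("scene",P)-[190,150])*6+3).round())
E
python3 -c "
import cv2,numpy as np
a=cv2.imread('pics/t5.png');b=cv2.imread('pics/s5.png')
cv2.imwrite('pics/ts5.png',np.hstack([cv2.resize(a,(400,364)),cv2.resize(b,(400,300))] and [cv2.resize(a,(400,364)),cv2.copyMakeBorder(cv2.resize(b,(400,300)),0,64,0,0,0)]))"
```

```text
t26.6 ext -60.1 -0.1 z 179.7 F [ 0.7 -0.9 -0.4] open 43.9 tips 19.0
 t28.1 ext 59.9 -159.8 z 299.9 F [ 0.9 -0.1 -0.1] open 44.4 tips 19.0
33 [[223. 455.]
 [434. 576.]
 [328. 531.]] [[161. 242.]
 [190. 353.]
 [165. 328.]]
45 [[212. 474.]
 [423. 595.]
 [317. 549.]] [[139. 244.]
 [167. 355.]
 [143. 330.]]
```

View pics/s5.png

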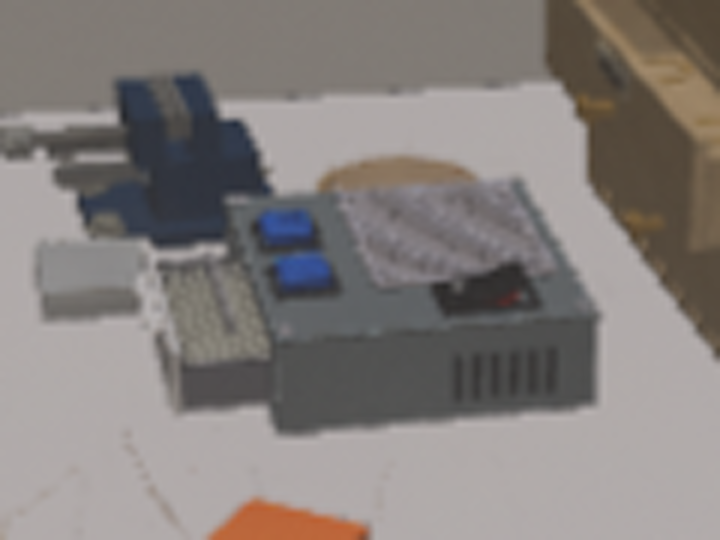

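View pics/t5.png

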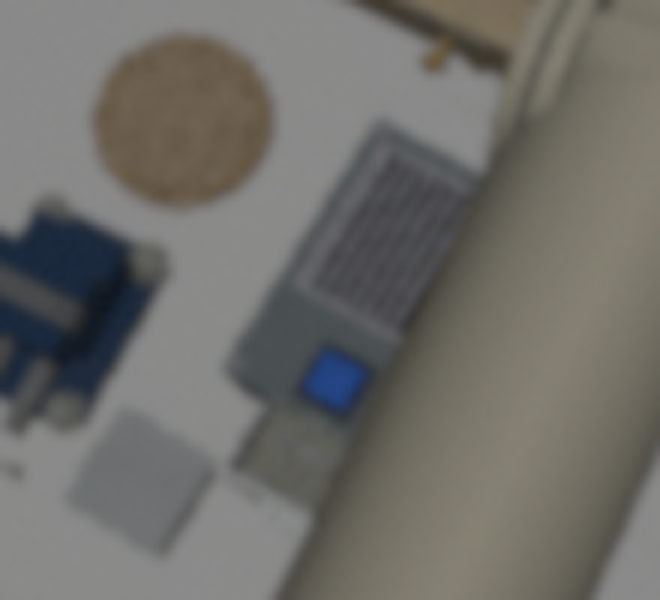

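Scene view: the drawer front's corners are at about (143,248) and (160,350), which match the predictions for 45 mm out (139,244 and 167,355) and not those for 33 mm. The buttons are up, the switch is off and the block is clear on the left.

```bash
python3 - <<'E'
from h import *
d=px2w("top",150+142/6-.4,140+482/6-.4,20)[:2]-E0; print("block ext",d@ex[:2],d@ey[:2])
if d@ey[:2]>104: order.hand_in(); st("handed in")
E
```

```text
block ext -159.31880858825426 108.9200823046418
the job is handed in; nothing more can be done
the job is handed in; nothing more can be done
```

The job is done and handed in at about 28 s of the 56 s allowed:
- **Switch:** I pressed the paddle off with closed fingertips.
- **Block:** I pushed the steel block left along the bench with two spread fingertips.
- **Catches:** I pressed both together, held them for about 4 s until the drawer had run out, then let go.

What the last checks showed:
- **Switch:** it is off, with its rear half up.
- **Block:** the final top view puts its centre 109 mm to the left of the extractor's centre, and 101 mm is needed. An earlier scene view also gave about 109 mm, while the pusher's position suggested 113 mm.
- **Drawer:** its front matches the predicted position for 45 mm out, not the 33 mm second step. I judged this from the scene view, because the arm hid part of the drawer in the top view.
- **Buttons and robot:** both buttons are back up and the arm is clear of everything.

No check failed.

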